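Unscrew the oil filler cap of a gear reducer

ROBOT

A 6-joint arm with a two-finger parallel gripper is mounted at the origin on the work surface. World frame = base frame: x ahead of the robot, y to its left, z up, the work surface at z = 0. Lengths are in m, angles in degrees, forces in N, time in s.
With the tool pointing down it reaches from about 0.325 to 0.85 m from the base axis. Payload 15.5 kg.
Tool frame: the origin (TCP) lies at the very end of the fingers, on their centre line; the grasp point (between the pads) lies arm.grip_depth behind it (arm.grip_depth is the distance from the TCP to the grasp point, in m); z points along the fingers, y is the line along which they close (so a half turn about z gives the same grasp; the last joint's range is limited). The gripper opens to 91 mm and grips with 3 to 60 N. Pads are 32 mm wide; open, the fingers measure 118 mm over their backs; the gripper's body (76 mm by 178 mm) begins 60 mm behind the grasp point.
Start: joints at [-73.253, 28.281, 77.091, -0, 74.628, -5.472], TCP at [0.236, -0.579, 0.214] pointing down, gripper open.
Joint ranges: [-166.48, 166.48], [-47.26, 123.95], [12.59, 153.08], [-70.14, 250.14], [6.76, 159.57], [-176.63, 176.63]. Speed limits (degrees/s): [108.29, 108.29, 147.25, 172.46, 172.46, 172.46].

INTERFACE

Orientations are given as a 3x3 rotation matrix whose columns are the frame's x, y, z axes.
In Python, from rig import arm gives the robot as it stands. Calls block until the motion is done:
- arm.move_to(position, orientation): joint-space move of the TCP to a pose.
- arm.move_l(position, orientation=None, feed=0.15): straight line of the TCP; orientation=None keeps the orientation; feed is the mean speed in m/s.
- arm.move_joints(angles): joint-space move.
- arm.grip(opening): finger opening in m; the grip force is fixed at half the most; returns when the fingers have stopped.
- arm.sleep(seconds).
- arm.solve_ik(position, orientation): joint angles nearest the present ones, or None.
- arm.snapshot(name): name is "scene" or "top" or "wrist"; returns the picture (480x640x3 uint8, red, green, blue); there is no depth.
- arm.get_calibration(name): a dict with "intrinsics" (3x3 intrinsics, pixels), "k1" (the pictures are not rectified: a ray, as slopes to the right and down, at radius r is drawn at 1 + k1 r^2 times it, then the intrinsics apply), "cam_to_world" (4x4, takes a point from camera to world coordinates). Camera axes: x right, y down, z forward; pixel columns grow to the right and rows downward; lengths in m; the calibration is good to about 2 mm. A picture is of the moment at which its call begins: read the wrist's pose just before it. get_calibration takes no time and is no camera call; for the wrist camera it gives the pose at the moment of the call.
A pose or a line that the arm cannot do raises arm.Unreachable and nothing moves.
- arm.sign_off(): hands the job in; it is judged then, once.
Readings, each from a call of its own:
- arm.current_t(): time.
- arm.current_joint_positions(): joint angles.
- arm.current_dq(): joint speeds.
- arm.current_tau(): joint torques, N m.
- arm.current_ee_pos(): TCP position.
- arm.current_tool_rot(): TCP orientation.
- arm.current_force(): force on the tool from outside, world axes, zero at the start.
- arm.current_torque(): the same for the moment, N m.
- arm.current_width(): finger opening in m.
- arm.current_grasp_force(): force on a finger pad.
Only numpy, scipy, OpenCV 4.12 (cv2) and the standard library are available. Lean on these libraries where they do the work, as an engineer would, in place of code of your own. Each camera call takes 0.05 s, during which the arm holds its last target. There are 200 camera calls.

TASK

Unscrew the yellow oil filler cap from the blue gear reducer on the bench: turn it anticlockwise (seen from above) until it leaves its thread, letting the hand rise with it and keeping a light touch so that it is never dragged, jammed or pried against the thread, keep hold of it as it comes free, and lift it off in the fingers. Then set it down gently, right way up (grip bar on top), inside the empty half of the steel parts tray and let go. Leave the other things where they are.

Things in the scene. Friction and masses are not known exactly. Their poses are not given: they have to be found in the camera images.
- cap: Yellow plastic screw cap, about 80 g. Origin: centre of its open lower rim; z up along its axis. Skirt 50 mm in diameter, 27 mm high, closed on top; a grip bar stands on it, up to 47 mm above the origin. It starts screwed home on the reducer's neck. Play in the thread: under 1 mm axially, about 1 mm sideways. It neither sinks nor turns back when let go.
- bar (a point): Middle of the cap's grip bar, 37 mm above the cap's origin. Bar 46 mm long (this point's x), 16 mm wide (y), 20 mm high; same after a half turn. Grip across its width, fingertips 2 to 3 mm above the bar's foot.
- seat (a point): On the neck's axis: where the cap's origin lies when screwed home, 102 mm above the bench; z up. Right-handed coarse thread: the cap comes off anticlockwise seen from above, and rises as it turns (pitch unknown: follow it by feel, the hand must rise too). It leaves the thread after something between one and one and a half turns.
- rim (a point): Centre of the aluminium neck's rim, 22 mm above the seat; neck 37 mm in diameter over its thread. While a cap lug is still under the thread, pulling up meets a hard stop (keep push and pull under about 8 N). A brass vent pin in the neck, on a spring, pushes the cap up with 2 to 4 N all the way, so a cap that has left the thread and is not held jumps off.
- reducer: Blue worm-gear reducer with a grey motor, bolted down (cannot move). Origin on the bench under the filler neck; x axis points along the motor, which runs from 56 to 254 mm in +x. Housing 116 x 104 mm in x and y and 100 mm high under the neck; 150 x 140 mm foot; output shaft to 103 mm in +y; motor up to 108 mm high, its terminal box up to 120 mm high, 100 to 170 mm from the neck in +x.
- tray: Dark steel parts tray, fixed to the bench, 150 x 240 mm in its x and y, walls 24 mm high and 4 mm thick, floor 4 mm thick, one 4 mm divider across the middle making two halves, +y and -y. Origin: centre of its underside.
- bay (a point): Centre of the floor (upper face) of the tray's empty half, the +y half; inside it measures 142 mm in x and 114 mm in y of the tray. The cap belongs here.
- plug: Brass drain plug, 24 mm hex, 26 mm high, lying in the tray's other half (bystander). Origin at its foot.
- washer: Copper sealing washer, 32 mm, 4 mm thick, in the tray's other half (bystander).
- oil: Red oil bottle, 68 mm in diameter, 190 mm high (bystander). Origin at its foot.
- mug: Blue mug, 80 mm, 92 mm high (bystander). Origin at its foot.
- wrench: Open-ended wrench lying on the bench (bystander).
- driver: Screwdriver lying on the bench (bystander).
- jar: Amber jar with steel lid, 72 mm, 85 mm high (bystander). Origin at its foot.
- tape: Yellow and black tape measure, 70 x 40 x 62 mm (bystander). Origin at its foot.
Not all that is in view belongs to the job. Leave any orange look-alike of the cap alone.

How it is judged (in metres and radians):
On the way, in this order (a step that is already met when the one before it is completed fails the run):
1. the cap is part-way up its thread (risen more than 6 mm, less than 11 mm, still upright on the neck) (z of cap in the frame of seat between 0.006 and 0.011 m and horizontal distance between cap and seat below 0.006 m and angle between cap's own z axis and vertical below 0.2 rad), for 0.1 s.
2. the freed cap is held in the fingers above the neck (its rim at least 27 mm above home), upright (z of cap in the frame of seat above 0.027 m and contact force between the fingers and cap above 0.5 N and angle between cap's own z axis and vertical below 0.35 rad), for 0.1 s.
At the end, for the whole second after the job is handed in: The cap stands right way up (within 0.1 rad) and at rest on the floor of the tray's empty half (rim within 4 mm of the floor's height; its centre within 50 mm along and 36 mm across the half's centre, that is anywhere between the walls), released (x of cap in the frame of bay between -0.05 and 0.05 m and y of cap in the frame of bay between -0.036 and 0.036 m and z of cap in the frame of bay between -0.004 and 0.004 m and angle between cap's own z axis and vertical below 0.1 rad and linear speed of cap below 0.02 m/s); the robot touches nothing.
It fails at once if the cap is forced against the reducer's neck or thread (more than 22 N between them) (contact force between cap and reducer above 22 N).
It fails at once if the cap flies or falls loose (over 0.35 m/s with no finger on it, as in a drop of more than 6 mm), or is banged into the tray (more than 35 N between them) (contact force between cap and tray above 35 N or (contact force between the fingers and cap below 0.02 N and linear speed of cap above 0.35 m/s)).
It fails at once if the cap lands on the bench outside the tray's empty half (height (world z) of cap below 0.02 m and horizontal distance between cap and bay above 0.095 m).
It fails at once if the cap is tipped over (more than 0.7 rad) (angle between cap's own z axis and vertical above 0.7 rad).
It fails at once if a bystander is disturbed (moved more than 25 mm) (distance of any of oil, mug, wrench, driver, jar, tape, plug, washer from where it was at the start of the episode above 0.025 m).
It also fails if it takes over 70 s, if anything falls off the work surface, if the arm or the gripper's body presses on something with over 40 N, if the wrist force passes 120 N, or if a joint passes its speed limit or range.

## Working session

There is one attempt and no reset: what is moved stays moved. The work goes in short steps, each a Python script; the robot and the scene stay as the last script left them, time stands still between calls to the robot, and variables do not carry over. Pictures are saved under pics/ and viewed, at most 10 in all, crops included, and the job is handed in when it is done.

```bash
ls; mkdir -p pics
cat > h.py <<'E'
import numpy as np, cv2
from rig import arm
def save(n,im): cv2.imwrite('pics/'+n+'.png',cv2.cvtColor(im,cv2.COLOR_RGB2BGR))
def ray(c,px):
    K=np.array(c['intrinsics']);T=np.array(c['cam_to_world'])
    p=cv2.undistortPoints(np.array([[px]],float),K,np.array([c['k1'],0,0,0.]))[0,0]
    return T[:3,3],T[:3,:3]@np.array([p[0],p[1],1])
def plane(c,px,z):
    o,d=ray(c,px); return o+d*(z-o[2])/d[2]
def proj(c,P):
    T=np.linalg.inv(np.array(c['cam_to_world']));q=T[:3,:3]@np.array(P)+T[:3,3]
    s=q[:2]/q[2];s=s*(1+c['k1']*(s@s));K=np.array(c['intrinsics']);return K[:2,:2]@s+K[:2,2]
def down(a): # tool down, closing axis y at angle a (rad) in world
    y=np.array([np.cos(a),np.sin(a),0]);z=np.array([0,0,-1.]);return np.column_stack([np.cross(y,z),y,z])
E
python3 - <<'E'
from h import *
a=arm.snapshot('scene');save('scene',a)
b=arm.snapshot('top');save('top',b)
for n in('scene','top','wrist'):
    c=arm.get_calibration(n);print(n,c)
print(arm.grip_depth,arm.current_t(),arm.current_tool_rot(),arm.current_width())
E
```

```text
pics
scene {'intrinsics': array([[538.35126581,   0.        , 310.8546536 ],
       [  0.        , 538.35126581, 239.05403066],
       [  0.        ,   0.        ,   1.        ]]), 'k1': -0.00634752383467543, 'cam_to_world': array([[ 0.32314507,  0.7729219 , -0.54604853,  1.23649535],
       [ 0.94630802, -0.26931229,  0.17880719, -0.24057372],
       [-0.00885359, -0.57451077, -0.81844914,  1.26691906],
       [ 0.        ,  0.        ,  0.        ,  1.        ]])}
top {'intrinsics': array([[521.83734209,   0.        , 311.73190404],
       [  0.        , 521.83734209, 249.05912015],
       [  0.        ,   0.        ,   1.        ]]), 'k1': -0.09798257248785935, 'cam_to_world': array([[ 1.32386759e-02, -9.90008205e-01,  1.40386936e-01,
         3.03749107e-01],
       [-9.99912154e-01, -1.31987830e-02,  1.21528068e-03,
         1.76857651e-02],
       [ 6.49798864e-04, -1.40390692e-01, -9.90095971e-01,
         1.39436765e+00],
       [ 0.00000000e+00,  0.00000000e+00,  0.00000000e+00,
         1.00000000e+00]])}
wrist {'intrinsics': array([[335.77819501,   0.        , 319.07010309],
       [  0.        , 335.77819501, 244.77890313],
       [  0.        ,   0.        ,   1.        ]]), 'k1': -0.002283862991546467, 'cam_to_world': array([[ 0.37942045, -0.88381354, -0.27370377,  0.31283598],
       [-0.92522174, -0.36314182, -0.10996704, -0.54690635],
       [-0.00220293,  0.29496042, -0.95550693,  0.38460598],
       [ 0.        ,  0.        ,  0.        ,  1.        ]])}
0.0188 0.1 [[ 9.25771231e-01  3.78083979e-01 -3.64206395e-04]
 [ 3.78084148e-01 -9.25770606e-01  1.07760417e-03]
 [ 7.02532967e-05 -1.13531560e-03 -9.99999353e-01]] 0.09076772003528263
```

View pics/top.png

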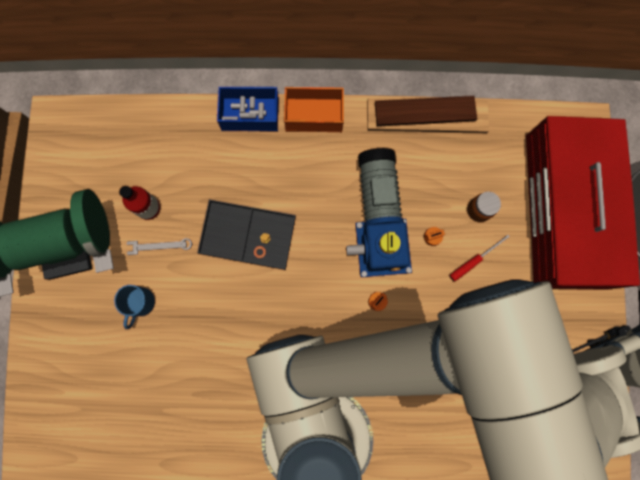

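View pics/scene.png

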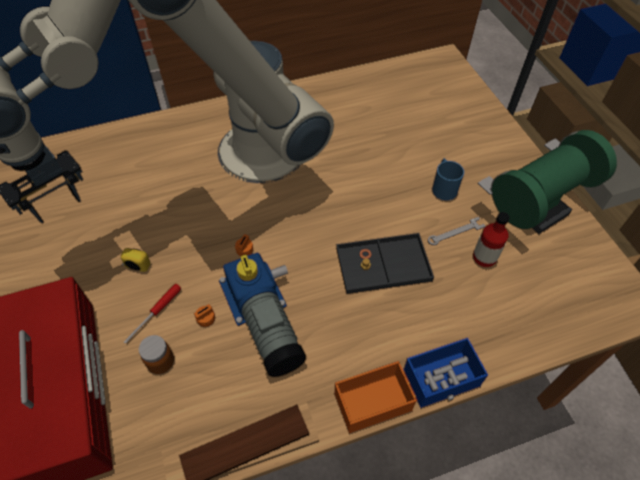

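Top view: the yellow cap is at (390,242) on the blue reducer. The orange look-alikes are at (433,236) and (378,300), both lying on the bench. A yellow tape measure sits at (135,260) in the scene view. The yellow cap on the housing is the one that fits. The tray is at (247,235) with its empty half on the image left; the plug (265,238) and washer (260,252) are in the right half.

Run:
```python
from h import *
im=cv2.cvtColor(cv2.imread('pics/top.png'),cv2.COLOR_BGR2RGB);c=arm.get_calibration('top')
hsv=cv2.cvtColor(im,cv2.COLOR_RGB2HSV)
m=cv2.inRange(hsv,(24,120,100),(34,255,255));m[:,:350]=0;m[:,420:]=0;m[:220]=0;m[270:]=0
M=cv2.moments(cv2.findContours(m,cv2.RETR_EXTERNAL,cv2.CHAIN_APPROX_NONE)[0][0],0)
u=(M['m10']/M['m00'],M['m01']/M['m00']);print(u,plane(c,u,.129))
# scene
s=cv2.cvtColor(cv2.imread('pics/scene.png'),cv2.COLOR_BGR2RGB);cs=arm.get_calibration('scene')
# tray corners at wall top z=.024, picked then
g=cv2.inRange(hsv,(0,0,0),(180,110,75));g[:,:190]=0;g[:,305:]=0;g[:190]=0;g[275:]=0
ct=max(cv2.findContours(g,cv2.RETR_EXTERNAL,cv2.CHAIN_APPROX_NONE)[0],key=cv2.contourArea)
r=cv2.minAreaRect(ct);print(r)
b=cv2.boxPoints(r);P=np.array([plane(c,p,.024)[:2] for p in b]);print(P,np.linalg.norm(np.diff(P,axis=0),axis=1),P.mean(0))
mt=np.array(cv2.minAreaRect(ct)[0])
A=cv2.resize(im[150:290,340:460],(600,600*140//120)[::1],interpolation=cv2.INTER_CUBIC)[:600]
B=cv2.resize(s[220:320,200:320],(600,500),interpolation=cv2.INTER_CUBIC)
save('crop',np.hstack([cv2.resize(A,(400,400)),cv2.resize(B,(400,400))]))
```

```text
(389.70274914089345, 242.05727376861395) [ 0.50311501 -0.17227962  0.129     ]
((246.22000122070312, 234.03997802734375), (88.63774108886719, 54.20228576660156), 10.30484676361084)
[[0.48401963 0.32255928]
 [0.6296516  0.30281058]
 [0.58874546 0.06626237]
 [0.44494448 0.08928582]] [0.14696489 0.24005909 0.14563241] [0.53684029 0.19522951]
```

View pics/crop.png

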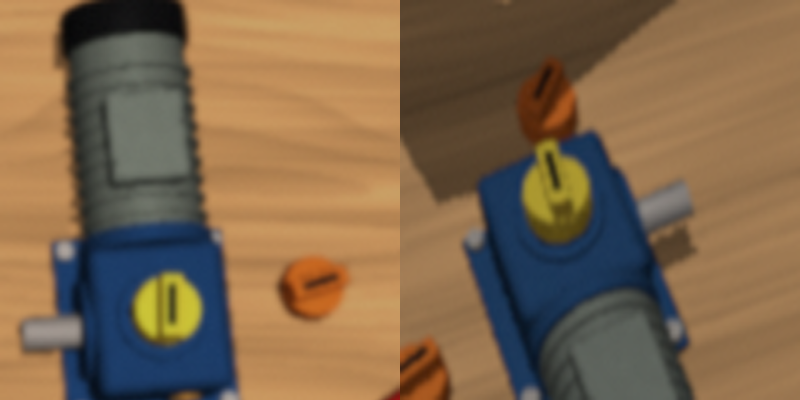

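The crop confirms the yellow cap on the reducer, with its bar roughly along world x. The tray's size checks out. Next I'll look from near with the wrist camera and check which way joint 6 turns.

Run:
```python
from h import *
for a in (90,-90,70,-70):
    print(a,arm.solve_ik([.503,-.172,.25],down(np.radians(a))))
def go(a):
    q=arm.solve_ik([.503,-.172,.25],down(np.radians(a)));arm.move_joints(q)
q=arm.solve_ik([.503,-.172,.25],down(np.radians(90)))
q2=arm.solve_ik([.503,-.172,.25],down(np.radians(-90)))
q=max((x for x in (q,q2) if x is not None),key=lambda x:x[5])
arm.move_joints(q)
c=arm.get_calibration('wrist');im=arm.snapshot('wrist');save('w1',im)
print(q,arm.current_t(),arm.current_ee_pos(),arm.current_force(),proj(c,[.503,-.172,.149]))
np.save('c1.npy',c,allow_pickle=True)
```

```text
90 [-2.53153143e+01  1.86879070e+01  8.73096640e+01 -2.54444375e-14
  7.40024290e+01 -1.15315314e+02]
-90 [-2.53153143e+01  1.86879070e+01  8.73096640e+01 -2.54444375e-14
  7.40024290e+01  6.46846857e+01]
70 [-2.53153143e+01  1.86879070e+01  8.73096640e+01 -2.54444375e-14
  7.40024290e+01 -9.53153143e+01]
-70 [-2.53153143e+01  1.86879070e+01  8.73096640e+01 -2.54444375e-14
  7.40024290e+01  4.46846857e+01]
[-2.53153143e+01  1.86879070e+01  8.73096640e+01 -2.54444375e-14
  7.40024290e+01  6.46846857e+01] 1.925 [ 0.50291326 -0.17277261  0.24991384] [-0.50196319  0.41853446  0.36498521] [318.17215407 243.10551862]
```

View pics/w1.png

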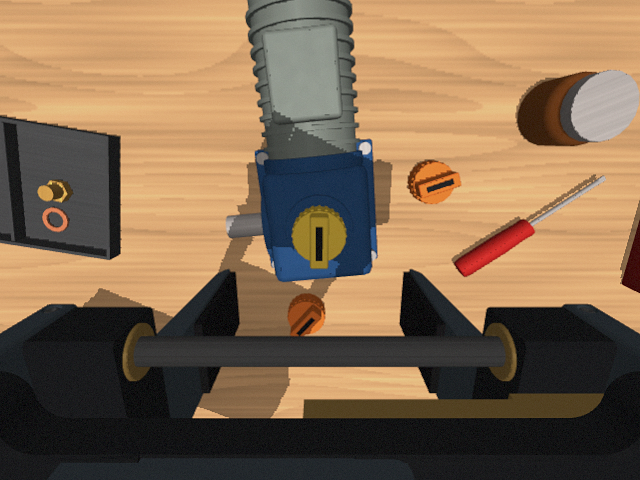

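The wrist view shows the cap at (319,238), its bar spanning rows 213–268 at about column 319. The look-alikes are at (434,183) and (306,315). I'll refine the bar centre and yaw.

Run:
```python
from h import *
c=np.load('c1.npy',allow_pickle=True).item()
im=cv2.cvtColor(cv2.imread('pics/w1.png'),cv2.COLOR_BGR2RGB);hsv=cv2.cvtColor(im,cv2.COLOR_RGB2HSV)
m=cv2.inRange(hsv,(23,120,60),(35,255,255));m[:,:280]=0;m[:,360:]=0;m[:195]=0;m[280:]=0
ct=max(cv2.findContours(m,cv2.RETR_EXTERNAL,cv2.CHAIN_APPROX_NONE)[0],key=cv2.contourArea)[:,0]
print('ext',ct.min(0),ct.max(0))
print('skirt lateral mid',plane(c,((ct[:,0].min()+ct[:,0].max())/2,238),.129))
print('width',np.linalg.norm(plane(c,(ct[:,0].min(),238),.129)-plane(c,(ct[:,0].max(),238),.129)))
d=cv2.inRange(cv2.cvtColor(im,cv2.COLOR_RGB2GRAY),0,60);d[:,:305]=0;d[:,335:]=0;d[:215]=0;d[268:]=0
dc=max(cv2.findContours(d,cv2.RETR_EXTERNAL,cv2.CHAIN_APPROX_NONE)[0],key=cv2.contourArea)
r=cv2.minAreaRect(dc);print(r)
vx,vy,x0,y0=cv2.fitLine(dc,cv2.DIST_L2,0,.01,.01)[:,0]
p,q=plane(c,(x0-vx*15,y0-vy*15),.149),plane(c,(x0+vx*15,y0+vy*15),.149);e=q-p
print('slot',p,q,'yaw',np.degrees(np.arctan2(e[1],e[0])))
save('w1c',cv2.resize(im[200:280,275:365],(720,640)[::1],interpolation=cv2.INTER_NEAREST)[:600])
```

```text
ext [292 205] [345 267]
skirt lateral mid [ 0.50175247 -0.17223341  0.129     ]
width 0.04796518438221098
((318.5, 243.5), (33.0, 5.0), 90.0)
slot [ 0.51575794 -0.1722727   0.149     ] [ 0.48917721 -0.17228308  0.149     ] yaw -179.97762200560828
```

View pics/w1c.png

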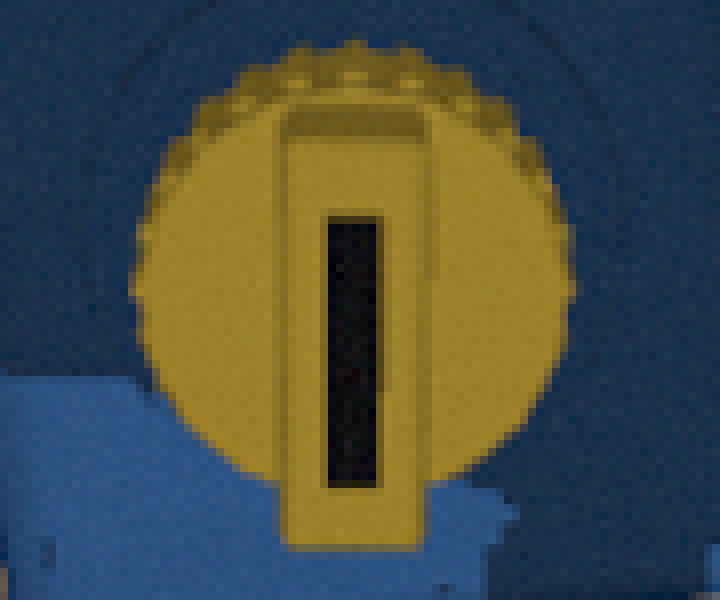

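Top and wrist views agree: centre (0.503, -0.1723), yaw 0. I'll descend, grip, and try small compliant turns.

```bash
cat >> h.py <<'E'
def F(n=3):
    s=[]
    for _ in range(n): s.append(np.r_[arm.current_force(),arm.current_torque()]); arm.sleep(.01)
    return np.mean(s,0)
def turn(p,a,a1,step,pitch,F0,kz=.00004,kl=.00003,ft=0.,stop=lambda p,f:False,feed=.15,log=4):
    """turn closing axis from a to a1 (deg) rising by pitch (m/turn), yielding to force"""
    p=np.array(p,float);i=0
    while a<a1-1e-6:
        s=min(step,a1-a);a+=s;p[2]+=pitch*s/360
        arm.move_l(p,down(np.radians(a)),feed=feed)
        f=F()-F0
        p[2]+=np.clip(kz*(f[2]-ft),-3e-4,4e-4);p[:2]+=np.clip(kl*f[:2],-2e-4,2e-4)
        if i%log==0: print(f'{arm.current_t():.2f} a{a:.0f} p{np.round(p*1e3,2)} f{np.round(f[:3],1)} tz{f[5]:.2f} g{arm.current_grasp_force():.1f}')
        i+=1
        if stop(p,f): print('STOP',a,p,f);break
    return p,a
E
python3 - <<'E'
from h import *
p=[.503,-.1723,.16]
arm.grip(.04)
arm.move_l(p,down(np.radians(-90)));p[2]=.1315;arm.move_l(p,feed=.05);arm.sleep(.2)
F0=F(8);print(F0,arm.current_ee_pos(),arm.current_t())
arm.grip(.0);arm.sleep(.1);print(arm.current_width(),arm.current_grasp_force(),F()-F0,arm.current_t())
np.save('F0.npy',F0)
p,a=turn(p,-90,-60,3,.008,F0,log=1)
np.save('st.npy',np.r_[p,a])
E
```

```text
[-0.05565952 -0.15023043  0.18383689  0.05800025  0.00072715  0.00994087] [ 0.50310325 -0.17233545  0.13171653] 4.5583
0.015898831657216415 29.99800533056259 [-0.66436914 -0.28654661  0.37225692 -0.03588082  0.03568411 -0.01813277] 5.175
5.45 a-87 p[ 503.   -172.3   131.59] f[ 0.2 -0.1  0.7] tz-0.01 g30.0
5.72 a-84 p[ 503.03 -172.31  131.7 ] f[ 0.8 -0.1  1.1] tz0.01 g30.0
6.00 a-81 p[ 503.02 -172.3   131.82] f[-0.2  0.1  1.2] tz0.01 g30.0
6.28 a-78 p[ 503.05 -172.29  131.9 ] f[0.8 0.5 0.3] tz0.02 g30.0
6.55 a-75 p[ 503.04 -172.29  132.  ] f[-0.1 -0.   0.9] tz-0.02 g30.0
6.83 a-72 p[ 503.04 -172.28  132.08] f[0.1 0.2 0.4] tz0.02 g30.0
7.10 a-69 p[ 503.03 -172.28  132.19] f[-0.4  0.1  1. ] tz0.01 g30.0
7.38 a-66 p[ 503.04 -172.27  132.31] f[0.4 0.4 1.2] tz0.03 g30.0
7.65 a-63 p[ 503.05 -172.26  132.4 ] f[0.2 0.3 0.8] tz0.03 g30.0
7.92 a-60 p[ 503.05 -172.25  132.52] f[0.  0.3 1.1] tz0.05 g30.0
```

Run:
```python
from h import *
F0=np.load('F0.npy');s=np.load('st.npy');
p,a=turn(s[:3],s[3],85,5,.010,F0,kz=.00006,ft=.5,log=3)
np.save('st.npy',np.r_[p,a])
```

```text
8.20 a-55 p[ 503.06 -172.24  132.63] f[0.3 0.2 0.1] tz0.01 g30.0
9.03 a-40 p[ 503.05 -172.26  133.12] f[ 0.1 -0.2  1.3] tz0.01 g30.0
9.85 a-25 p[ 503.07 -172.24  133.57] f[-0.  -0.2  0.4] tz-0.01 g30.0
10.68 a-10 p[ 503.1  -172.31  134.09] f[-0.1 -1.3  1. ] tz0.04 g30.0
11.50 a5 p[ 503.12 -172.4   134.58] f[ 0.7 -1.2  0.8] tz0.01 g30.0
12.32 a20 p[ 503.24 -172.52  135.02] f[ 1.2 -1.4  0.3] tz0.00 g30.0
13.15 a35 p[ 503.4  -172.63  135.56] f[ 1.4 -1.3  1.5] tz0.02 g30.0
13.97 a50 p[ 503.56 -172.66  136.11] f[1.8 0.3 1.6] tz0.02 g30.0
14.80 a65 p[ 503.7  -172.67  136.59] f[1.7 0.1 0.6] tz0.04 g30.0
15.62 a80 p[ 503.79 -172.68  137.16] f[0.9 0.1 1.2] tz0.03 g30.0
```

```bash
cat >> h.py <<'E'
def regrip(p,a):
    p=np.array(p);p[:2]=[.5034,-.1725]
    arm.grip(.07)
    q=np.array(arm.current_joint_positions());q[5]+=180
    arm.move_joints(q);a-=180
    arm.move_l(p,down(np.radians(a)));arm.sleep(.1)
    F0=F(8);arm.grip(0.);arm.sleep(.05)
    print('regrip t%.2f w%.4f'%(arm.current_t(),arm.current_width()),arm.current_ee_pos(),np.round(F()-F0,2))
    return p,a,F0
E
python3 - <<'E'
from h import *
s=np.load('st.npy');p,a,F0=regrip(s[:3],s[3])
p,a=turn(p,a,85,6,.012,F0,kz=.00006,ft=.5,log=4)
np.save('st.npy',np.r_[p,a])
E
```

```text
regrip t20.93 w0.0161 [ 0.50341209 -0.17251763  0.13733923] [-0.26  0.04  0.34  0.04  0.01  0.01]
21.23 a-89 p[ 503.4  -172.5   137.53] f[0.  0.1 0.4] tz0.05 g30.0
22.37 a-65 p[ 503.43 -172.48  138.33] f[0.2 0.2 0.8] tz0.02 g30.0
23.50 a-41 p[ 503.42 -172.4   139.18] f[-0.   0.5  0.6] tz0.01 g30.0
24.63 a-17 p[ 503.4  -172.36  139.93] f[-0.4  0.4  0.6] tz-0.01 g30.0
25.77 a7 p[ 503.39 -172.31  140.7 ] f[-0.6  0.8  0.3] tz0.07 g30.0
26.90 a31 p[ 503.4  -172.27  141.54] f[0.4 0.2 0.4] tz-0.00 g30.0
28.03 a55 p[ 503.4  -172.25  142.28] f[ 0.2  0.5 -0.1] tz0.03 g30.0
29.17 a79 p[ 503.4  -172.21  143.16] f[ 0.1 -0.3  1.2] tz0.01 g30.0
```

Run:
```python
from h import *
s=np.load('st.npy');p,a,F0=regrip(s[:3],s[3])
p,a=turn(p,a,97,6,.012,F0,kz=.00006,ft=.5,log=3,stop=lambda p,f:f[2]<-5)
np.save('st.npy',np.r_[p,a]);np.save('F0.npy',F0)
```

```text
regrip t34.48 w0.0158 [ 0.50337819 -0.17248562  0.14333335] [-0.21  0.25  0.44 -0.01  0.02 -0.01]
34.78 a-89 p[ 503.4  -172.5   143.53] f[ 0.1 -0.2  0.4] tz0.02 g30.0
35.63 a-71 p[ 503.4  -172.52  144.21] f[-0.2 -0.4  1.1] tz-0.01 g30.0
36.48 a-53 p[ 503.37 -172.52  144.8 ] f[-0.7 -0.   0.5] tz0.01 g30.0
37.33 a-35 p[ 503.37 -172.49  145.51] f[ 0.3 -0.2  1.9] tz0.04 g30.0
38.18 a-17 p[ 503.38 -172.46  146.23] f[0.1 0.4 1.3] tz0.02 g30.0
39.03 a1 p[ 503.37 -172.45  147.01] f[-0.2  0.2  1.1] tz0.00 g30.0
39.88 a19 p[ 503.4  -172.46  147.73] f[0.2 0.2 1.1] tz0.03 g30.0
40.73 a37 p[ 503.38 -172.48  148.47] f[-0.2 -0.4  0.9] tz0.01 g30.0
41.58 a55 p[ 503.4  -172.5   149.22] f[ 0.3 -0.2  0.7] tz0.03 g30.0
42.43 a73 p[ 503.41 -172.48  149.89] f[0.2 0.6 0.6] tz0.01 g30.0
43.28 a91 p[ 503.43 -172.5   150.2 ] f[-0.3 -0.2 -1.2] tz0.01 g30.0
```

Run:
```python
from h import *
s=np.load('st.npy');p=s[:3];a=s[3];F0=np.load('F0.npy');ok=True
for i in range(10):
    p[2]+=.001;arm.move_l(p,feed=.02);f=F()-F0
    print(np.round(f[:3],1),end=' ')
    if f[2]<-5: ok=False;print('STOP');break
if ok:
    p[2]=.215;arm.move_l(p,feed=.1);arm.sleep(.2)
print(arm.current_t(),arm.current_ee_pos(),arm.current_width(),F()-F0,arm.current_grasp_force())
np.save('st.npy',np.r_[p,a])
if ok: save('lift',np.vstack([arm.snapshot('scene')[170:320,180:460],arm.snapshot('wrist')[150:300,180:460]]))
print(arm.current_joint_positions())
for b in (a,a-90,a-180,a-80,a-100): print(b,arm.solve_ik([.547,.254,.22],down(np.radians(b))))
```

```text
[-0.7  0.1 -0.7] [ 0.3  0.4 -1.2] [ 0.2  0.1 -0.9] [-0.2  0.2 -0.9] [-0.1 -0.1 -0.7] [ 0.5  0.4 -1.4] [ 0.3  0.2 -0.7] [-0.1  0.4 -0.5] [ 0.1  0.2 -0.6] [-0.1  0.3 -1.5] 47.2167 [ 0.50310929 -0.17234181  0.2143508 ] 0.015638040466473782 [-0.18586621  0.16814982 -1.03438964  0.06497887 -0.17159466  0.01273836] 29.991461634635925
[-2.53450029e+01  2.07864076e+01  9.01061074e+01 -8.38386291e-04
  6.91426461e+01 -1.22344214e+02]
97.0 [ 1.92364270e+01  2.61780602e+01  7.98618843e+01 -2.54444375e-14
  7.39600555e+01 -7.77635730e+01]
7.0 [ 1.92364270e+01  2.61780602e+01  7.98618843e+01 -2.54444375e-14
  7.39600555e+01  1.22364270e+01]
-83.0 [ 1.92364270e+01  2.61780602e+01  7.98618843e+01 -2.54444375e-14
  7.39600555e+01  1.02236427e+02]
17.0 [ 1.92364270e+01  2.61780602e+01  7.98618843e+01 -2.54444375e-14
  7.39600555e+01  2.23642701e+00]
-3.0 [ 1.92364270e+01  2.61780602e+01  7.98618843e+01 -2.54444375e-14
  7.39600555e+01  2.22364270e+01]
```

View pics/lift.png

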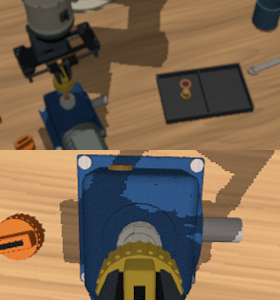

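The cap is in the fingers and clear of the bare neck, in both the scene crop and the wrist view. The carried weight also fits. Next I'll carry it to the bay and lower it by feel.

Run:
```python
from h import *
s=np.load('st.npy');a=s[3];R=down(np.radians(a))
arm.move_to([.547,.254,.16],R);arm.move_l([.547,.254,.042],feed=.08);arm.sleep(.15)
F1=F(8);z=.042;print(arm.current_t(),F1[:3])
while z>.030:
    z-=.0007;arm.move_l([.547,.254,z],feed=.03);f=F()-F1
    if f[2]>1.5: break
print('touch',z,f[:3],arm.current_t())
arm.grip(.05);arm.sleep(.2)
arm.move_l([.547,.254,.16],feed=.15);arm.sleep(.2)
c=arm.get_calibration('wrist');w=arm.snapshot('wrist');t=arm.snapshot('scene')
print(proj(c,[.547,.254,.05]),arm.current_t())
save('end',np.vstack([t[160:400,220:560],w[120:360,150:490]]))
```

```text
50.775 [ 9.78568118e-04 -3.86749416e-02 -1.19169657e+00]
touch 0.03290000000000001 [-2.19536524 -1.62887474  8.14234421] 54.35
[318.80762363 243.97076185] 56.5333
```

View pics/end.png

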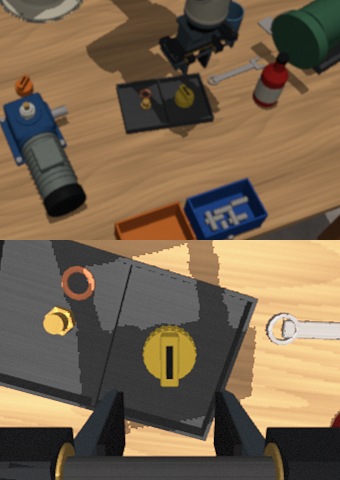

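The cap stands upright in the empty half, bar on top at about (170,358) in the crop. The gripper is clear, so I'm handing in.

```bash
python3 -c "
from rig import arm
print(arm.sign_off(),arm.current_t())"
```

```text
the job is handed in; nothing more can be done
the job is handed in; nothing more can be done
```

The yellow cap is unscrewed and standing upright, released, in the tray's empty half; I handed the job in at about 57 s of the 70 s limit, and the sign-off gave no pass/fail verdict.

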